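Seat a mosaic clock face on the pin of the setting jig

TASK

Take the mosaic clock face off its drying riser and seat it on the setting jig: its centre hole over the jig's pin, lying flat and fully home on the pedestal, lengthwise along it, and let go. The pin is clamped at an unknown place along its slot, so rest the face lightly on it and nudge it along until the hole drops over; use a gentle touch, the fresh tiles must not be forced against the jig nor tipped. Leave the other things on the bench where they are.

Things in the scene. Friction and masses are not known exactly. Their poses are not given: they have to be found in the camera images.
- face: mosaic clock face: plywood plate 110 x 60 x 12 mm (x, y, z) topped by tiles 2.5 mm thick; about 0.13 kg (varies). A vertical round through hole, 12 mm diameter, 1 mm chamfer, lies at its centre. Origin: centre of its underside, on the hole's axis; x along its length, z up. Starts flat on the riser; can be gripped across its 60 mm width. Same when turned half round.
- riser: fixed light wood block 100 x 34 x 30 mm (x, y, z) on which the face starts, the face's long sides overhanging it by 10 to 16 mm, so that fingertips can reach below its underside. Origin: centre of its underside.
- jig: setting jig, fixed: plywood base 170 x 130 x 12 mm with an aluminium pedestal 110 x 36 mm (x, y), flat top 48 mm above the bench; a small black knob (20 mm diameter, 30 mm above the bench) sticks out 16 mm from the pedestal's +x end. A dark slot about 50 mm long runs along x in the middle of the pedestal's top. Origin: centre of the base's underside; x along the pedestal, z up.
- seat (a point): the slot's end on the jig's -x side (24 mm from the pedestal's middle), on the pedestal's top; axes as the jig. A steel pin, 9 mm diameter, rounded tip, stands 10 mm high on the slot's centre line, clamped rigidly 4 to 44 mm from this point along the jig's +x (unknown where). The face's underside is level with this point when home, 10 mm higher when it rests on the pin's tip.
- nippers: tile nippers with red handles lying flat, 165 x 82 mm, 18 mm high; bystander. Origin: near the middle, at the bench.
- glue: white glue bottle, 56 mm diameter, 130 mm high, upright; bystander. Origin: centre of its underside.
- glass: drinking glass, 72 mm diameter, 100 mm high, upright; bystander. Origin: centre of its underside.
- tray: grey open tray 130 x 170 x 30 mm; bystander. Origin: centre of its underside.
There are look-alikes about, which are no part of the job. There is more than one size of the face; the one meant has the size given above.

How it is judged:
By the outcome, as a careful person would: the job done as asked, in the order asked, and still so for the second after the job is handed in, with the robot touching nothing.
It also fails if it takes over 64 s, if anything falls off the work surface, if the arm or the gripper's body presses on something with over 40 N, if the wrist force passes 120 N, or if a joint passes its speed limit or range.

ROBOT

A 6-joint arm with a two-finger parallel gripper is mounted at the origin on the work surface. World frame = base frame: x ahead of the robot, y to its left, z up, the work surface at z = 0. Lengths are in m, angles in rad, forces in N, time in s.
With the tool pointing down it reaches from about 0.425 to 0.925 m from the base axis. Payload 12.5 kg.
Tool frame: the origin (TCP) lies between the finger pads; the fingertips stand 11 mm ahead of it and the grasp point (between the pads) lies 8 mm behind it; z points along the fingers, y is the line along which they close (so a half turn about z gives the same grasp; the last joint's range is limited). The gripper opens to 85 mm and grips with 20 to 120 N. Pads are 22 mm wide; open, the fingers measure 114 mm over their backs; the gripper's body (76 mm by 85 mm) begins 54 mm behind the grasp point. The pads swing forward as they close: fully open they stand 13 mm farther back than shut.
Start: joints at [-1.265, 0.491, 1.559, -0, 1.092, -0.106], TCP at [0.25, -0.573, 0.242] pointing down, gripper open.
Joint ranges: [-3.1, 3.1], [-0.84, 2.19], [0.05, 2.79], [-1.13, 4.28], [0.06, 2.93], [-2.69, 2.69]. Speed limits (rad/s): [2.22, 2.22, 2.79, 3.14, 3.14, 3.14].

INTERFACE

Orientations are given as a unit quaternion [w, x, y, z].
In Python, from plant import arm gives the robot as it stands.
- The arm moves only by the tool apply_moves, never from a script. Its argument "commands" is a list of rows, each a list of 5 numbers: the finger opening in m, from 0 to 0.0854, then the shift along the tool's x, y, z in m, then the turn about the tool's z in degrees. In form: [[jaw, tx, ty, tz, roll], ...]. A call has 1 to 12 rows; each row shifts and turns the commanded pose from where the row before left it, along the tool's axes as they then stand; what a row does not reach is not made up. A row lasts 1/12 s, in which the tool goes at most 41.7 mm and 7.16 degrees, less where a joint would pass 70% of its speed; a pose out of reach is approached as far as the arm can. A call is refused whole if a number of a shift passes 0.0417 or a number of a turn 7.16, either way. A call with a gripper value outside its range is refused whole. The fingers move at their own pace and stop on an object; "grip_force" is the grip in N (left out, the last holds). Time passes only in rows, so rows that do not move let the fingers close. It gives the time, the measured TCP pose, the force, the opening and the grip force at its end, in the units of the state.
- arm.state(): the state, without advancing time (a new reading comes with each control period).
- arm.snapshot(name): name is "side" or "top"; returns the picture (420x560x3 uint8, red, green, blue); there is no depth.
- arm.camera_params(name): a dict with "fx", "fy", "cx", "cy" (pixels), "cam_to_world" (4x4, takes a point from camera to world coordinates). Camera axes: x right, y up, looking along -z (the intrinsics and any distortion apply to the point x, -y, -z); pixel columns grow to the right and rows downward; lengths in m; the calibration is good to about 2 mm. A picture is of the moment at which its call begins. camera_params takes no time and is no camera call.
- arm.close_job(): hands the job in; it is judged then, once.
The state is a dict: "clock": time; "joint_pos": joint angles; "joint_velocities": joint speeds; "tau": joint torques, N m; "tool_pos": TCP position; "tool_rot": TCP orientation; "force": force on the tool from outside, world axes, zero at the start; "torque": the same for the moment, N m; "opening": opening from 0.0 (shut) to 1.0 (fully open); "grip_force": force on a finger pad.
Only numpy, scipy, OpenCV 4.12 (cv2) and the standard library are available. Lean on these libraries where they do the work, as an engineer would, in place of code of your own. Each camera call takes 0.05 s, during which the arm holds its last target. There are 200 camera calls.

## Working session

There is one attempt and no reset: what is moved stays moved. The work goes in short steps, Python scripts to look and compute and a tool call to move; the robot and the scene stay as the last step left them, time stands still between calls to the robot, and variables do not carry over. Pictures are saved under pics/ and viewed, at most 10 in all, crops included, and the job is handed in when it is done.

Besides the shell and the picture viewer there is one more tool, called after "Call:" by a JSON object that holds its "method" and its "body", one argument or row to a line. apply_moves: Moves the arm, as the interface text tells. Its arguments: {"type":"object","properties":{"commands":{"type":"array"},"grip_force":{"type":"number"}},"required":["commands"]}

```bash
mkdir -p pics; cat > h.py <<'E'
import numpy as np, cv2
from plant import arm
def snap(n,f):
    im=arm.snapshot(n); cv2.imwrite('pics/'+f,cv2.cvtColor(im,cv2.COLOR_RGB2BGR)); return im
def ray(n,u,v):
    p=arm.camera_params(n);T=np.array(p['cam_to_world'])
    d=T[:3,:3]@np.array([(u-p['cx'])/p['fx'],-(v-p['cy'])/p['fy'],-1]);return T[:3,3],d
def at(n,u,v,z):
    o,d=ray(n,u,v);return o+d*(z-o[2])/d[2]
def proj(n,P):
    p=arm.camera_params(n);T=np.array(p['cam_to_world'])
    c=T[:3,:3].T@(np.array(P)-T[:3,3]);return p['cx']+p['fx']*c[0]/-c[2],p['cy']+p['fy']*-c[1]/-c[2]
E
python3 - <<'E'
from h import *
a=snap('top','t0.png');b=snap('side','s0.png')
print(arm.camera_params('top'),arm.camera_params('side'),arm.state())
E
```

```text
{'fx': 388.2024310699548, 'fy': 388.2024310699548, 'cx': 282.00747303913215, 'cy': 206.24659426168816, 'cam_to_world': array([[ 0.00455988,  0.99607098, -0.08844096,  0.41824175],
       [-0.99998457,  0.00482265,  0.00275771,  0.07457753],
       [ 0.0031734 ,  0.08842702,  0.9960776 ,  1.28598006],
       [ 0.        ,  0.        ,  0.        ,  1.        ]])} {'fx': 501.0987743624187, 'fy': 501.0987743624187, 'cx': 282.8624533282669, 'cy': 213.48164842357033, 'cam_to_world': array([[-0.99516943,  0.06543187, -0.07318792,  0.42079771],
       [-0.09659303, -0.51942807,  0.84903726,  1.36699929],
       [ 0.01753824,  0.85200537,  0.5232392 ,  0.86920554],
       [ 0.        ,  0.        ,  0.        ,  1.        ]])} {'clock': 0.1, 'joint_pos': array([-1.26460404e+00,  4.91479583e-01,  1.55938669e+00,  3.35140212e-05,
        1.09169179e+00, -1.05560427e-01]), 'joint_velocities': array([ 2.08804272e-04,  7.48776384e-06, -2.77841822e-03, -1.83995412e-04,
       -7.10511033e-04, -9.98474767e-04]), 'tau': array([ 3.00271575e-03, -6.19444156e+01, -2.62028182e+01, -1.28094907e-04,
        2.90260090e-03,  1.18171712e-05]), 'tool_pos': array([ 0.2501293 , -0.57256398,  0.24179903]), 'tool_rot': array([-4.81765866e-04,  9.78883678e-01,  2.04417495e-01, -3.35498669e-05]), 'force': array([ 0.76590638, -0.13482979, -0.1033246 ]), 'torque': array([-0.00840147,  0.01182917, -0.01086814]), 'grip_force': 0.0, 'opening': 1.0026560413551386}
```

View pics/t0.png

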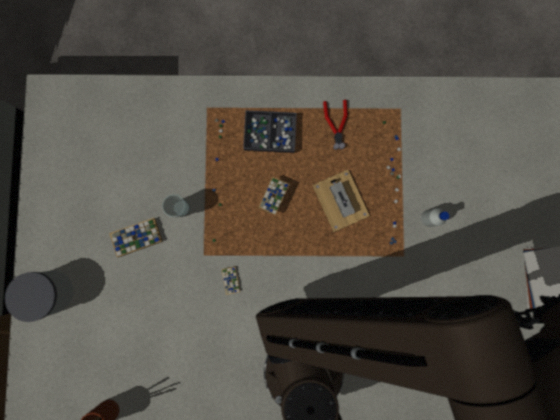

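View pics/s0.png

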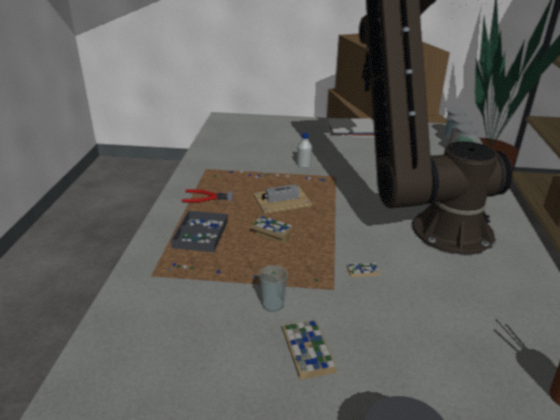

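The top view shows the face on its riser at about (275,196), the jig at (341,200), the larger look-alike at (137,237) and the smaller one at (232,280). I'll enlarge the face and jig in both views.

```bash
python3 - <<'E'
from h import *
t=cv2.imread('pics/t0.png')[160:240,250:380];s=cv2.imread('pics/s0.png')[175:245,240:320]
t=cv2.resize(t,None,fx=6,fy=6,interpolation=cv2.INTER_CUBIC);t=np.clip(t*1.6,0,255).astype('uint8')
for i in range(0,13): cv2.putText(t,str(250+i*10),(i*60,10),0,.35,(0,255,255),1);cv2.line(t,(i*60,12),(i*60,18),(0,255,255),1)
for i in range(1,8): cv2.putText(t,str(160+i*10),(0,i*60),0,.35,(0,255,255),1)
cv2.imwrite('pics/t1.png',t)
s=cv2.resize(s,None,fx=8,fy=8,interpolation=cv2.INTER_CUBIC);s=np.clip(s*1.6,0,255).astype('uint8')
for i in range(0,8): cv2.putText(s,str(240+i*10),(i*80,10),0,.35,(0,255,255),1)
for i in range(1,7): cv2.putText(s,str(175+i*10),(0,i*80),0,.35,(0,255,255),1)
cv2.imwrite('pics/s1.png',s)
E
```

```text
(no output)
```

View pics/t1.png

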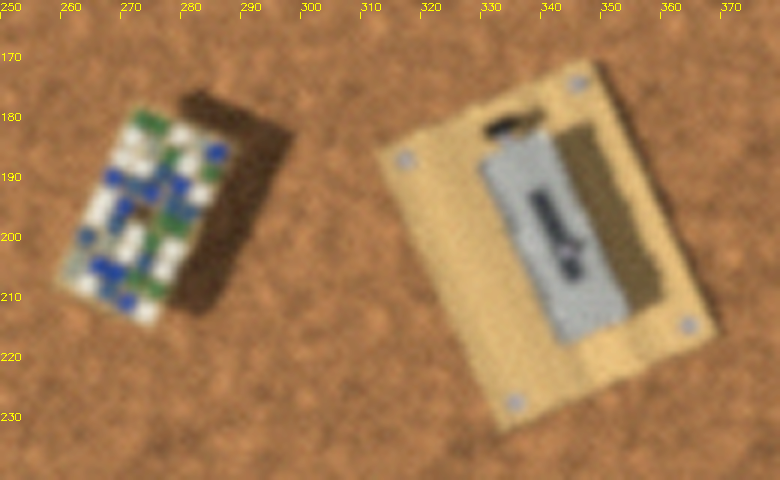

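View pics/s1.png

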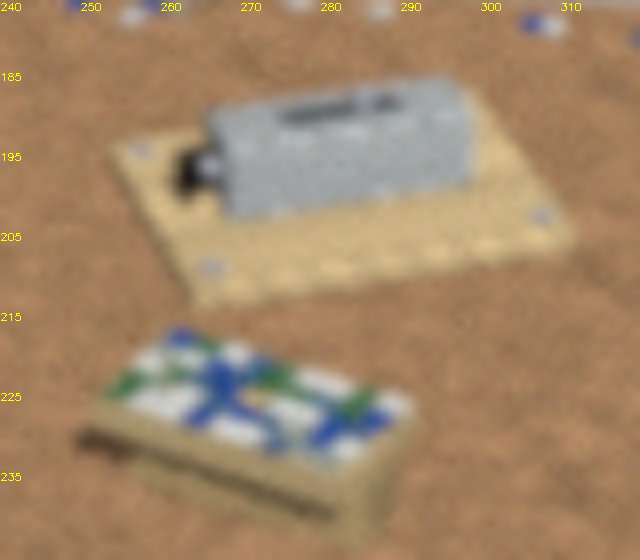

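The enlargement gives the face corners in top crop pixels as (137,105), (243,140), (153,325) and (55,282). The jig's knob (+x end) is at the upper left. A grey spot in the slot near crop (568,248) looks like the pin.

```bash
python3 - <<'E'
from h import *
def P(x,y,z):return at('top',(x+.5)/6-.5+250,(y+.5)/6-.5+160,z)
def S(x,y,z):return at('side',(x+.5)/8-.5+240,(y+.5)/8-.5+175,z)
def rep(n,c):
    c=np.array(c);print(n,c.mean(0).round(4));e=[c[(i+1)%4]-c[i] for i in range(4)]
    print([ (round(np.linalg.norm(v)*1000),round(np.degrees(np.arctan2(v[1],v[0])),1)) for v in e])
rep('face',[P(*q,.0445) for q in [(137,105),(243,140),(153,325),(55,282)]])
rep('ped',[P(*q,.048) for q in [(480,165),(550,130),(632,318),(562,345)]])
rep('base',[P(*q,.012) for q in [(378,150),(592,60),(720,335),(502,432)]])
print('hole',P(142,213,.0445),'slot ends',P(537,188,.048),P(575,282,.048),'pin',P(568,246,.056))
rep('face side',[S(*q,.0445) for q in [(95,400),(180,330),(415,408),(350,465)]])
print('side slot',S(280,120,.048),S(405,98,.048),'pinbase?',S(385,104,.052))
rep('ped side',[S(*q,.048) for q in [(225,148),(210,105),(450,78),(473,120)]])
rep('base side',[S(*q,.012) for q in [(195,305),(110,148),(480,95),(578,240)]])
E
```

```text
face [0.5646 0.0967 0.0445]
[(60, np.float64(-108.2)), (111, np.float64(154.4)), (57, np.float64(66.5)), (105, np.float64(-24.3))]
ped [ 0.551 -0.122  0.048]
[(42, np.float64(-63.1)), (110, np.float64(-157.0)), (40, np.float64(111.3)), (106, np.float64(24.1))]
base [ 0.5525 -0.1232  0.012 ]
[(129, np.float64(-66.8)), (167, np.float64(-155.7)), (131, np.float64(114.1)), (169, np.float64(23.5))]
hole [0.56440635 0.09949151 0.0445    ] slot ends [ 0.57851815 -0.11208424  0.048     ] [ 0.52806158 -0.13195215  0.048     ] pin [ 0.54652855 -0.12708773  0.056     ]
face side [0.5629 0.0968 0.0445]
[(59, np.float64(-115.2)), (105, np.float64(155.1)), (47, np.float64(63.6)), (105, np.float64(-17.8))]
side slot [ 0.57861454 -0.11641289  0.048     ] [ 0.52760602 -0.14271235  0.048     ] pinbase? [ 0.5350868  -0.12893616  0.052     ]
ped side [ 0.5539 -0.1263  0.048 ]
[(38, np.float64(-73.3)), (107, np.float64(-159.4)), (38, np.float64(109.0)), (108, np.float64(20.3))]
base side [ 0.5519 -0.1193  0.012 ]
[(137, np.float64(-66.9)), (172, np.float64(-156.2)), (132, np.float64(112.1)), (170, np.float64(25.2))]
```

Call:
{"method": "apply_moves", "body": {
  "commands": [
    [0.085, 0.0232, -0.0204, 0, 0],
    [0.085, 0.0232, -0.0204, 0, 0],
    [0.085, 0.0232, -0.0204, 0, 0],
    [0.085, 0.0232, -0.0204, 0, 0],
    [0.085, 0.0232, -0.0204, 0, 0],
    [0.085, 0.0232, -0.0204, 0, 0],
    [0.085, 0.0232, -0.0204, 0, 0],
    [0.085, 0.0232, -0.0204, 0, 0],
    [0.085, 0.0232, -0.0204, 0, 0],
    [0.085, 0.0232, -0.0204, 0, 0],
    [0.085, 0.0232, -0.0204, 0, 0],
    [0.085, 0.0232, -0.0204, 0, 0]
  ],
  "grip_force": 25
}}

```text
clock: 1.1
tool_pos: [0.4076, -0.2355, 0.2422]
tool_rot: [-0.0, 0.979, 0.204, -0.0]
force: [1.4, 0.3, -0.7]
opening: 0.993
grip_force: 0.0
```

Call:
{"method": "apply_moves", "body": {
  "commands": [
    [0.085, 0.0232, -0.0204, 0, 0],
    [0.085, 0.0232, -0.0204, 0, 0],
    [0.085, 0.0232, -0.0204, 0, 0],
    [0.085, 0.0232, -0.0204, 0, 0],
    [0.085, 0.0232, -0.0204, 0, 0],
    [0.085, 0.0232, -0.0204, 0, 0],
    [0.085, 0.0232, -0.0204, 0, 0],
    [0.085, 0.0232, -0.0204, 0, 0],
    [0.085, 0.0232, -0.0204, 0, 0],
    [0.085, 0.0232, -0.0204, 0, 0],
    [0.085, 0.0232, -0.0204, 0, 0],
    [0.085, 0.0232, -0.0204, 0, 0]
  ]
}}

```text
clock: 2.1
tool_pos: [0.5648, 0.1003, 0.242]
tool_rot: [0.0, 0.979, 0.204, -0.0]
force: [0.1, -0.2, 0.4]
opening: 0.996
grip_force: 0.0
```

Call:
{"method": "apply_moves", "body": {
  "commands": [
    [0.085, 0, 0, 0.01, 6],
    [0.085, 0, 0, 0.01, 6],
    [0.085, 0, 0, 0.01, 6],
    [0.085, 0, 0, 0.01, 6],
    [0.085, 0, 0, 0.01, 6],
    [0.085, 0, 0, 0.01, 6],
    [0.085, 0, 0, 0.01, 6],
    [0.085, 0, 0, 0.01, 6],
    [0.085, 0, 0, 0.01, 0.5],
    [0.085, 0, 0, 0, 0],
    [0.085, 0, 0, 0, 0]
  ]
}}

```text
clock: 3.02
tool_pos: [0.5643, 0.0987, 0.1519]
tool_rot: [0.0, 0.977, -0.214, -0.001]
force: [0.7, 0.4, 0.7]
opening: 0.993
grip_force: 0.0
```

Call:
{"method": "apply_moves", "body": {
  "commands": [
    [0.085, 0, 0, 0.02, 0],
    [0.085, 0, 0, 0.02, 0],
    [0.085, 0, 0, 0.02, 0],
    [0.085, 0, 0, 0.017, 0],
    [0.085, 0, 0, 0, 0],
    [0.085, 0, 0, 0, 0]
  ]
}}

```text
clock: 3.52
tool_pos: [0.5646, 0.0988, 0.0755]
tool_rot: [0.0, 0.977, -0.215, -0.0]
force: [-0.1, 0.0, 0.1]
opening: 0.996
grip_force: 0.0
```

```bash
python3 - <<'E'
from h import *
snap('side','s2.png');snap('top','t2.png')
s=cv2.imread('pics/s2.png')[160:250,230:330];s=np.clip(cv2.resize(s,None,fx=6,fy=6,interpolation=cv2.INTER_CUBIC)*1.6,0,255)
cv2.imwrite('pics/s2c.png',s);print(arm.state()['tool_pos'])
E
```

```text
[0.5651047  0.09881789 0.07655172][ WARN:0@1.173] global loadsave.cpp:1063 imwrite_ Unsupported depth image for selected encoder is fallbacked to CV_8U.
```

View pics/s2c.png

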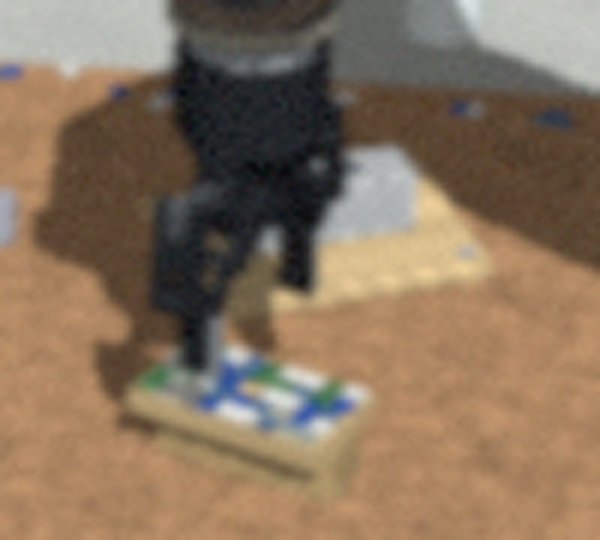

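```bash
python3 - <<'E'
from h import *
p=np.array([.565,.0988,0]);y=np.array([-.418,-.908,0]);x=np.array([.908,-.418,0])
for z in (.06,.07,.08):
  for d in(.043,.057):
    u,v=proj('side',p-y*d+[0,0,z]);print(z,d,(u-230)*6,(v-160)*6)
u,v=proj('side',p+[0,0,.0445]);print((u-230)*6,(v-160)*6)
for sx,sy in((1,1),(1,-1),(-1,-1),(-1,1)):
    u,v=proj('side',p-[0,.0015,0]+x*.055*sx+y*.03*sy+[0,0,.0445]);print('corner',(u-230)*6,(v-160)*6)
E
```

```text
0.06 0.043 201.58279194924194 402.97981680463806
0.06 0.057 186.32964033757855 416.29399907233596
0.07 0.043 201.53018835625312 385.88830080351113
0.07 0.057 186.2221219350688 399.1290296605994
0.08 0.043 201.4772098783452 368.6749803547444
0.08 0.057 186.11383184470094 381.84086274802206
246.95904922439888 389.1446661340372
corner 187.1664348693074 330.80505842058574
corner 123.6331014879467 383.7868492090078
corner 311.143982114261 447.78021973511375
corner 371.1328239935592 391.31075802582575
```

The near fingertip at crop (195,375) and the face corners match the projected ones to about 1 mm, so I can go down and grasp.

Call:
{"method": "apply_moves", "body": {
  "commands": [
    [0.085, 0, 0, 0.012, 0],
    [0.085, 0, 0, 0.012, 0],
    [0.085, 0, 0, 0.012, 0],
    [0.085, 0, 0, 0.012, 0],
    [0.085, 0, 0, 0, 0],
    [0.07, 0, 0, 0, 0],
    [0.05, 0, 0, 0, 0],
    [0.05, 0, 0, 0, 0],
    [0.05, 0, 0, 0, 0],
    [0.05, 0, 0, 0, 0],
    [0.05, 0, 0, 0, 0],
    [0.05, 0, 0, 0, 0]
  ],
  "grip_force": 25
}}

```text
clock: 4.62
tool_pos: [0.5645, 0.0987, 0.0275]
tool_rot: [-0.0, 0.976, -0.216, 0.0]
force: [-0.1, -0.0, 1.0]
opening: 0.695
grip_force: 27.7
```

Call:
{"method": "apply_moves", "body": {
  "commands": [
    [0.05, 0, 0, -0.005, 0],
    [0.05, 0, 0, -0.01, 0],
    [0.05, 0, 0, -0.015, 0],
    [0.05, 0, 0, -0.02, 0],
    [0.05, 0, 0, -0.02, 0],
    [0.05, 0, 0, -0.01, 0],
    [0.05, 0, 0, 0, 0],
    [0.05, 0, 0, 0, 0]
  ]
}}

```text
clock: 5.28
tool_pos: [0.5645, 0.0988, 0.1077]
tool_rot: [-0.0, 0.976, -0.216, 0.001]
force: [-0.7, -0.7, -1.6]
opening: 0.695
grip_force: 27.6
```

```bash
python3 - <<'E'
from h import *
snap('side','s3.png');snap('top','t3.png')
s=cv2.imread('pics/s3.png')[130:250,210:330];s=np.clip(cv2.resize(s,None,fx=5,fy=5,interpolation=cv2.INTER_CUBIC)*1.6,0,255).astype('uint8')
cv2.imwrite('pics/s3c.png',s);print(arm.state())
E
```

```text
{'clock': 5.3833, 'joint_pos': array([ 5.79990484e-02,  5.88707508e-01,  1.81894251e+00, -9.11134170e-05,
        7.35164393e-01,  2.06355103e+00]), 'joint_velocities': array([-0.00113697,  0.01095571,  0.00113532,  0.00061801,  0.00326167,
        0.00037693]), 'tau': array([ 3.75578483e-02, -6.22594285e+01, -1.90589476e+01,  4.01488633e-04,
        4.40882126e-03, -1.41362241e-05]), 'tool_pos': array([0.56405355, 0.09874735, 0.10646556]), 'tool_rot': array([ 1.95487666e-04,  9.76473438e-01, -2.15636848e-01, -5.79558676e-04]), 'force': array([ 0.78152308, -1.08235021, -1.73816563]), 'torque': array([-0.00580337,  0.0043903 ,  0.02142588]), 'grip_force': 27.552950363606215, 'opening': 0.697282830594954}
```

View pics/s3c.png

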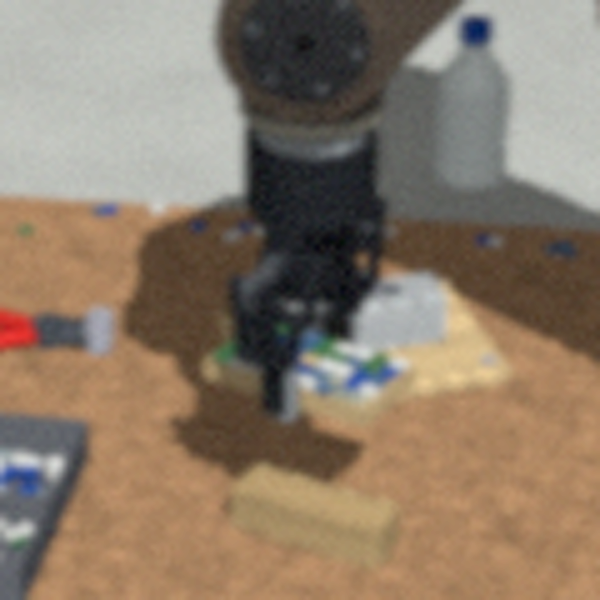

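The face is lifted level (opening 59 mm), with the riser left empty. Top left corner is near crop (205,362), right corner near (410,365). I'll check the in-hand offset along its length.

```bash
python3 - <<'E'
from h import *
p=np.array([.5642,.0988,.1235]);x=np.array([.907,-.421,0]);y=np.array([-.421,-.907,0])
for o in(-.004,0,.004):
  for sx,sy in((1,-1),(-1,1),(-1,-1)):
    u,v=proj('side',p+x*(.055*sx+o)+y*.03*sy);print(o,sx,sy,round((u+.5-210)*5),round((v+.5-130)*5))
E
```

```text
-0.004 1 -1 210 363
-0.004 -1 1 422 369
-0.004 -1 -1 371 415
0 1 -1 204 361
0 -1 1 417 368
0 -1 -1 365 413
0.004 1 -1 199 359
0.004 -1 1 411 366
0.004 -1 -1 359 411
```

Call:
{"method": "apply_moves", "body": {
  "commands": [
    [0.05, 0, 0, 0, -6],
    [0.05, 0, 0, 0, -6],
    [0.05, 0, 0, 0, -6],
    [0.05, 0, 0, 0, -6],
    [0.05, 0, 0, 0, -6],
    [0.05, 0, 0, 0, -6],
    [0.05, 0, 0, 0, -6],
    [0.05, 0, 0, 0, -4],
    [0.05, 0, 0, 0, -2.6],
    [0.05, 0, 0, 0, 0]
  ]
}}

```text
clock: 6.22
tool_pos: [0.564, 0.0987, 0.1061]
tool_rot: [-0.0, 0.978, 0.206, -0.001]
force: [-0.1, -0.4, -1.4]
opening: 0.697
grip_force: 27.5
```

Call:
{"method": "apply_moves", "body": {
  "commands": [
    [0.05, -0.005, 0.008, 0, 0],
    [0.05, -0.01, 0.017, 0, 0],
    [0.05, -0.011, 0.019, 0, 0],
    [0.05, -0.011, 0.019, 0, 0],
    [0.05, -0.011, 0.019, 0, 0],
    [0.05, -0.011, 0.019, 0, 0],
    [0.05, -0.011, 0.019, 0, 0],
    [0.05, -0.011, 0.019, 0, 0],
    [0.05, -0.011, 0.019, 0, 0],
    [0.05, -0.011, 0.019, 0, 0],
    [0.05, -0.009, 0.014, 0, 0],
    [0.05, -0.004, 0.007, 0, 0]
  ]
}}

```text
clock: 7.22
tool_pos: [0.5371, -0.1314, 0.1069]
tool_rot: [-0.0, 0.979, 0.204, -0.0]
force: [0.7, 0.6, -1.1]
opening: 0.694
grip_force: 27.5
```

Call:
{"method": "apply_moves", "body": {
  "commands": [
    [0.05, 0, 0, 0.01, 0],
    [0.05, 0, 0, 0.01, 0],
    [0.05, 0, 0, 0.005, 0],
    [0.05, 0, 0, 0, 0],
    [0.05, 0, 0, 0, 0],
    [0.05, 0, 0, 0, 0],
    [0.05, 0, 0, 0, 0]
  ]
}}

```text
clock: 7.8
tool_pos: [0.538, -0.1288, 0.0825]
tool_rot: [0.0, 0.979, 0.206, 0.0]
force: [0.4, -0.6, -0.5]
opening: 0.694
grip_force: 27.5
```

```bash
python3 - <<'E'
from h import *
snap('side','s4.png');snap('top','t4.png')
s=cv2.imread('pics/s4.png')[150:225,240:320];s=np.clip(cv2.resize(s,None,fx=7,fy=7,interpolation=cv2.INTER_CUBIC)*1.8,0,255).astype('uint8')
cv2.imwrite('pics/s4c.png',s);st=arm.state();print(st['tool_pos'],st['tool_rot'],st['force'])
R=np.degrees(2*np.arctan2(st['tool_rot'][2],st['tool_rot'][1]));print(R)
# jig & hand frames projected
a=np.radians(23.7);x=np.array([np.cos(a),np.sin(a),0]);y=np.array([-np.sin(a),np.cos(a),0])
f=lambda P:tuple(round(float(k)) for k in ((proj('side',P)[0]+.5-240)*7,(proj('side',P)[1]+.5-150)*7))
c=np.array([.5525,-.1227,.048])
print('ped',[f(c+x*sx*.055+y*sy*.018) for sx,sy in((1,1),(-1,1),(-1,-1))])
t=np.array(st['tool_pos'])+[0,0,.0025]
print('face under',[f(t+x*sx*.055+y*.03) for sx in(1,-1)],'top',[f(t+[0,0,.0145]+x*sx*.055+y*.03) for sx in(1,-1)])
E
```

```text
[ 0.53801538 -0.12896596  0.08261601] [1.95303616e-04 9.78667092e-01 2.05452212e-01 2.69684770e-04] [-0.18582021  0.16870811 -0.71929984]
23.711946143369502
ped [(203, 311), (419, 279), (395, 246)]
face under [(242, 249), (462, 219)] top [(243, 222), (463, 192)]
```

View pics/s4c.png

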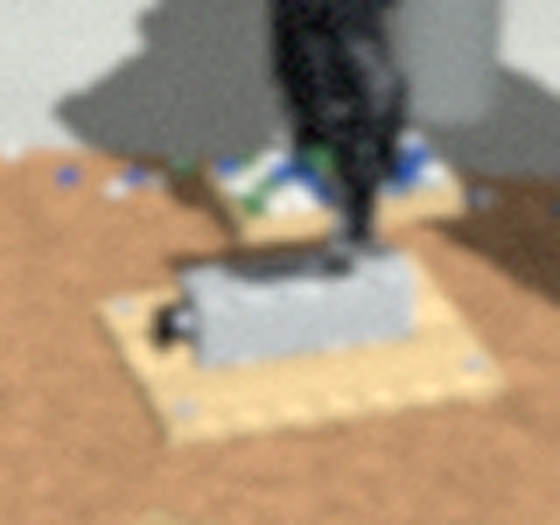

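The face is level above the pedestal, with its edges within about 1 px of prediction and the jig showing the same offset. I'll lower it towards pin contact.

Call:
{"method": "apply_moves", "body": {
  "commands": [
    [0.05, 0, 0, 0.006, 0],
    [0.05, 0, 0, 0.006, 0],
    [0.05, 0, 0, 0.006, 0],
    [0.05, 0, 0, 0.003, 0],
    [0.05, 0, 0, 0.001, 0],
    [0.05, 0, 0, 0, 0],
    [0.05, 0, 0, 0, 0]
  ]
}}

```text
clock: 8.48
tool_pos: [0.5378, -0.1292, 0.0602]
tool_rot: [0.0, 0.979, 0.205, -0.0]
force: [0.4, -0.5, -1.2]
opening: 0.691
grip_force: 27.5
```

Call:
{"method": "apply_moves", "body": {
  "commands": [
    [0.05, 0, 0, 0.0005, 0],
    [0.05, 0, 0, 0.0005, 0],
    [0.05, 0, 0, 0.0005, 0],
    [0.05, 0, 0, 0.0005, 0],
    [0.05, 0, 0, 0.0005, 0],
    [0.05, 0, 0, 0, 0],
    [0.05, 0, 0, 0, 0]
  ]
}}

```text
clock: 9.07
tool_pos: [0.5378, -0.1292, 0.0578]
tool_rot: [0.0, 0.979, 0.205, -0.0]
force: [0.4, -0.7, -0.3]
opening: 0.694
grip_force: 27.5
```

Call:
{"method": "apply_moves", "body": {
  "commands": [
    [0.05, 0, 0, 0.0005, 0],
    [0.05, 0, 0, 0.0005, 0],
    [0.05, 0, 0, 0.0005, 0],
    [0.05, 0, 0, 0, 0],
    [0.05, 0, 0, 0, 0]
  ]
}}

```text
clock: 9.48
tool_pos: [0.5378, -0.1292, 0.0562]
tool_rot: [0.0, 0.979, 0.205, -0.0]
force: [0.1, 0.5, -1.8]
opening: 0.696
grip_force: 27.5
```

Call:
{"method": "apply_moves", "body": {
  "commands": [
    [0.05, 0, 0, 0.0004, 0],
    [0.05, 0, 0, 0.0004, 0],
    [0.05, 0, 0, 0, 0],
    [0.05, 0, 0, 0, 0]
  ]
}}

```text
clock: 9.82
tool_pos: [0.5378, -0.1292, 0.0555]
tool_rot: [0.0, 0.979, 0.205, -0.0]
force: [0.2, 0.2, -0.7]
opening: 0.697
grip_force: 27.5
```

Call:
{"method": "apply_moves", "body": {
  "commands": [
    [0.05, 0, 0, 0.0003, 0],
    [0.05, 0, 0, 0.0003, 0],
    [0.05, 0, 0, 0, 0],
    [0.05, 0, 0, 0, 0]
  ]
}}

```text
clock: 10.15
tool_pos: [0.5379, -0.1292, 0.0551]
tool_rot: [0.0, 0.979, 0.205, 0.0]
force: [-1.5, 0.9, 3.7]
opening: 0.701
grip_force: 28.1
```

Call:
{"method": "apply_moves", "body": {
  "commands": [
    [0.05, 0, 0, 0.0003, 0],
    [0.05, 0, 0, 0.0003, 0],
    [0.05, 0, 0, 0, 0],
    [0.05, 0, 0, 0, 0]
  ]
}}

```text
clock: 10.48
tool_pos: [0.5379, -0.1292, 0.0548]
tool_rot: [0.0, 0.979, 0.205, 0.0]
force: [-2.8, 0.4, 9.5]
opening: 0.698
grip_force: 28.7
```

Contact with the pin tip came at z ≈ 0.0552 as predicted. I'll ease off and slide along +x.

Call:
{"method": "apply_moves", "body": {
  "commands": [
    [0.05, 0, 0, -0.0003, 0],
    [0.05, 0.0005, 0, 0, 0],
    [0.05, 0.001, 0, 0, 0],
    [0.05, 0.001, 0, 0, 0],
    [0.05, 0, 0, 0, 0],
    [0.05, 0, 0, 0, 0]
  ]
}}

```text
clock: 10.98
tool_pos: [0.54, -0.1282, 0.0548]
tool_rot: [0.0, 0.979, 0.205, -0.0]
force: [-1.8, -1.0, 5.5]
opening: 0.695
grip_force: 28.2
```

Call:
{"method": "apply_moves", "body": {
  "commands": [
    [0.05, 0.0005, 0, 0, 0],
    [0.05, 0.0005, 0, 0, 0],
    [0.05, 0.0005, 0, 0, 0],
    [0.05, 0, 0, 0, 0],
    [0.05, 0, 0, 0, 0]
  ]
}}

```text
clock: 11.4
tool_pos: [0.5417, -0.1275, 0.0544]
tool_rot: [0.0, 0.979, 0.205, 0.0]
force: [0.3, 0.2, 0.4]
opening: 0.695
grip_force: 27.6
```

Call:
{"method": "apply_moves", "body": {
  "commands": [
    [0.05, 0.0005, 0, 0, 0],
    [0.05, 0.0005, 0, 0, 0],
    [0.05, 0, 0, 0, 0],
    [0.05, 0, 0, 0, 0]
  ]
}}

```text
clock: 11.73
tool_pos: [0.5423, -0.1271, 0.0545]
tool_rot: [-0.0, 0.979, 0.205, -0.0]
force: [-0.5, -0.7, -1.1]
opening: 0.697
grip_force: 27.6
```

Call:
{"method": "apply_moves", "body": {
  "commands": [
    [0.05, 0, 0, 0.0003, 0],
    [0.05, 0, 0, 0.0003, 0],
    [0.05, 0, 0, 0, 0],
    [0.05, 0, 0, 0, 0]
  ]
}}

```text
clock: 12.07
tool_pos: [0.5424, -0.1272, 0.054]
tool_rot: [0.0, 0.979, 0.205, 0.0]
force: [-0.6, 1.2, -1.2]
opening: 0.697
grip_force: 27.5
```

Call:
{"method": "apply_moves", "body": {
  "commands": [
    [0.05, 0, 0, 0.0004, 0],
    [0.05, 0, 0, 0.0004, 0],
    [0.05, 0, 0, 0, 0],
    [0.05, 0, 0, 0, 0]
  ]
}}

```text
clock: 12.4
tool_pos: [0.5426, -0.1272, 0.0533]
tool_rot: [0.0, 0.979, 0.205, 0.0]
force: [1.0, -0.6, 1.6]
opening: 0.698
grip_force: 27.8
```

Call:
{"method": "apply_moves", "body": {
  "commands": [
    [0.05, 0.0006, 0, 0, 0],
    [0.05, 0.0006, 0, 0, 0],
    [0.05, 0.0004, 0, 0, 0],
    [0.05, 0, 0, 0, 0],
    [0.05, 0, 0, 0, 0]
  ]
}}

```text
clock: 12.82
tool_pos: [0.5438, -0.1265, 0.0531]
tool_rot: [-0.0, 0.979, 0.205, -0.0]
force: [-0.0, 0.9, -1.5]
opening: 0.697
grip_force: 27.6
```

Call:
{"method": "apply_moves", "body": {
  "commands": [
    [0.05, 0, 0, 0.0004, 0],
    [0.05, 0, 0, 0.0004, 0],
    [0.05, 0, 0, 0.0004, 0],
    [0.05, 0, 0, 0, 0],
    [0.05, 0, 0, 0, 0]
  ]
}}

```text
clock: 13.23
tool_pos: [0.5438, -0.1265, 0.052]
tool_rot: [0.0, 0.979, 0.205, -0.0]
force: [-0.7, 0.2, -0.7]
opening: 0.697
grip_force: 27.6
```

```bash
python3 -c "
from h import *
s=arm.state();print(s['force'],s['torque'],s['tool_pos'])"
```

```text
[-0.67162098  0.24283487 -0.7254255 ] [-0.04367818  0.0308864  -0.02747381] [ 0.54383468 -0.12652233  0.05195512]
```

Call:
{"method": "apply_moves", "body": {
  "commands": [
    [0.05, 0, 0, 0.0004, 0],
    [0.05, 0, 0, 0.0004, 0],
    [0.05, 0, 0, 0.0004, 0],
    [0.05, 0, 0, 0, 0],
    [0.05, 0, 0, 0, 0]
  ]
}}

```text
clock: 13.65
tool_pos: [0.5438, -0.1265, 0.0507]
tool_rot: [0.0, 0.979, 0.205, -0.0]
force: [0.1, -0.0, -1.9]
opening: 0.697
grip_force: 27.6
```

Call:
{"method": "apply_moves", "body": {
  "commands": [
    [0.05, 0, 0, 0.0004, 0],
    [0.05, 0, 0, 0.0004, 0],
    [0.05, 0, 0, 0.0004, 0],
    [0.05, 0, 0, 0, 0],
    [0.05, 0, 0, 0, 0]
  ]
}}

```text
clock: 14.07
tool_pos: [0.5438, -0.1265, 0.0496]
tool_rot: [0.0, 0.979, 0.205, -0.0]
force: [0.3, 0.1, -1.7]
opening: 0.696
grip_force: 27.6
```

Call:
{"method": "apply_moves", "body": {
  "commands": [
    [0.05, 0, 0, 0.0004, 0],
    [0.05, 0, 0, 0.0004, 0],
    [0.05, 0, 0, 0.0004, 0],
    [0.05, 0, 0, 0.0004, 0],
    [0.05, 0, 0, 0.0004, 0],
    [0.05, 0, 0, 0.0004, 0],
    [0.05, 0, 0, 0, 0],
    [0.05, 0, 0, 0, 0]
  ]
}}

```text
clock: 14.73
tool_pos: [0.5439, -0.1265, 0.0472]
tool_rot: [0.0, 0.979, 0.205, -0.0]
force: [-0.7, 0.3, -1.6]
opening: 0.701
grip_force: 27.6
```

Call:
{"method": "apply_moves", "body": {
  "commands": [
    [0.05, 0, 0, 0.0004, 0],
    [0.05, 0, 0, 0.0004, 0],
    [0.05, 0, 0, 0, 0],
    [0.05, 0, 0, 0, 0],
    [0.05, 0, 0, 0, 0]
  ]
}}

```text
clock: 15.15
tool_pos: [0.5439, -0.1265, 0.0464]
tool_rot: [0.0, 0.979, 0.205, 0.0]
force: [0.2, -0.3, -0.3]
opening: 0.696
grip_force: 27.6
```

Call:
{"method": "apply_moves", "body": {
  "commands": [
    [0.05, 0, 0, 0.0004, 0],
    [0.05, 0, 0, 0.0004, 0],
    [0.05, 0, 0, 0, 0],
    [0.05, 0, 0, 0, 0],
    [0.05, 0, 0, 0, 0]
  ]
}}

```text
clock: 15.57
tool_pos: [0.5439, -0.1265, 0.0456]
tool_rot: [0.0, 0.979, 0.205, -0.0]
force: [-0.4, 0.3, -0.7]
opening: 0.699
grip_force: 27.6
```

Call:
{"method": "apply_moves", "body": {
  "commands": [
    [0.05, 0, 0, 0.0003, 0],
    [0.05, 0, 0, 0, 0],
    [0.05, 0, 0, 0, 0],
    [0.05, 0, 0, 0, 0]
  ]
}}

```text
clock: 15.9
tool_pos: [0.5439, -0.1265, 0.0454]
tool_rot: [0.0, 0.979, 0.205, 0.0]
force: [-1.3, 0.7, 2.7]
opening: 0.691
grip_force: 27.9
```

The face met the pedestal 10 mm below the pin-tip contact, so it is home. I'll release it and retreat.

Call:
{"method": "apply_moves", "body": {
  "commands": [
    [0.062, 0, 0, 0, 0],
    [0.066, 0, 0, 0, 0],
    [0.075, 0, 0, 0, 0],
    [0.085, 0, 0, 0, 0],
    [0.085, 0, 0, 0, 0],
    [0.085, 0, 0, 0, 0],
    [0.085, 0, 0, 0, 0],
    [0.085, 0, 0, 0, 0]
  ]
}}

```text
clock: 16.57
tool_pos: [0.5439, -0.1265, 0.0453]
tool_rot: [0.0, 0.979, 0.205, 0.0]
force: [0.3, -0.5, -0.0]
opening: 1.0
grip_force: 0.0
```

Call:
{"method": "apply_moves", "body": {
  "commands": [
    [0.085, 0, 0, -0.005, 0],
    [0.085, 0, 0, -0.01, 0],
    [0.085, 0, 0, -0.015, 0],
    [0.085, 0, 0, -0.02, 0],
    [0.085, 0, 0, -0.02, 0],
    [0.085, 0, 0, -0.02, 0],
    [0.085, 0, 0, -0.02, 0],
    [0.085, 0, 0, -0.02, 0],
    [0.085, 0, 0, -0.02, 0],
    [0.085, 0, 0, -0.02, 0],
    [0.085, 0, 0, 0, 0],
    [0.085, 0, 0, 0, 0]
  ]
}}

```text
clock: 17.57
tool_pos: [0.544, -0.1265, 0.2169]
tool_rot: [0.001, 0.979, 0.205, 0.001]
force: [-0.0, 0.8, -0.1]
opening: 0.997
grip_force: 0.0
```

```bash
python3 - <<'E'
from h import *
snap('side','s5.png');snap('top','t5.png')
s=cv2.imread('pics/s5.png')[150:250,240:340];s=np.clip(cv2.resize(s,None,fx=6,fy=6,interpolation=cv2.INTER_CUBIC)*1.7,0,255).astype('uint8')
cv2.imwrite('pics/s5c.png',s);st=arm.state();print(st['tool_pos'],st['force'],st['clock'])
a=np.radians(23.7);x=np.array([np.cos(a),np.sin(a),0]);y=np.array([-np.sin(a),np.cos(a),0])
f=lambda P:tuple(round(float(k)) for k in ((proj('side',P)[0]+.5-240)*6,(proj('side',P)[1]+.5-150)*6))
c=np.array([.5439,-.1265,0])
for z in(.048,.0625):print(z,[f(c+[0,0,z]+x*sx*.055+y*sy*.03) for sx,sy in((1,1),(-1,1),(-1,-1),(1,-1))])
E
```

```text
[ 0.54348694 -0.12637633  0.21515517] [ 0.084332   -0.19782096  0.57116137] 17.6667
0.048 [(196, 274), (382, 247), (347, 199), (165, 224)]
0.0625 [(196, 251), (383, 224), (348, 177), (165, 202)]
```

View pics/s5c.png

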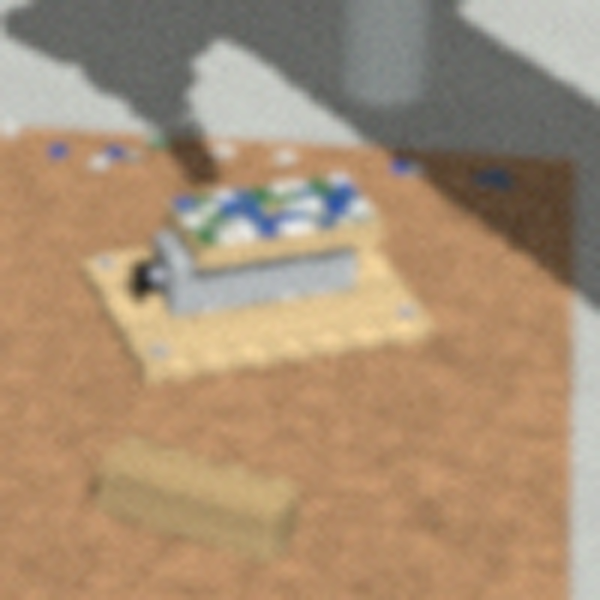

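The face lies flat along the pedestal, with its lower edge at about (200,268) to (380,245), which fits the home height. The gripper is clear.

```bash
python3 -c "
from plant import arm
print(arm.close_job())"
```

```text
the job is handed in; nothing more can be done
None
```

The clock face is seated over the jig's pin, flat and fully home along the pedestal, and released; I handed the job in at about 18 s with the gripper clear and no verdict shown.

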